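# Refit the pointer knob on the feeder's control box and set it to zero

### The arm

A 6-joint arm with a two-finger parallel gripper is mounted at the origin on a cart in front of the work surface, level with it; the furniture and walls round the work are solid. World frame = base frame: x ahead of the robot, y to its left, z up, the work surface at z = 0. Lengths are in m, angles in degrees, forces in N, time in s.
With the tool pointing down it reaches from about 0.3 to 0.85 m from the base axis. Payload 5.4 kg.
Tool frame: the origin (TCP) lies midway between the tips of the shut fingers; the grasp point (between the pads) lies 19 mm behind it (r.tcp_to_grasp is the distance from the TCP to the grasp point, in m); z points along the fingers, y is the line along which they close (so a half turn about z gives the same grasp; the last joint's range is limited). The gripper opens to 85 mm and grips with 20 to 120 N. Pads are 22 mm wide; open, the fingers measure 114 mm over their backs; the gripper's body (76 mm by 85 mm) begins 54 mm behind the grasp point. The pads swing forward as they close: fully open they stand 13 mm farther back than shut.
Start: joints at [-86.236, 9.076, 91.501, -0, 79.423, -12.038], TCP at [0.157, -0.553, 0.211] pointing down, gripper open.
Joint ranges: [-166.64, 166.64], [-54.1, 131.32], [10.49, 154.53], [-73.88, 253.88], [9.74, 151.15], [-171.62, 171.62]. Speed limits (degrees/s): [147.25, 147.25, 180, 180, 180, 180].

### API

Orientations are given as a 3x3 rotation matrix whose columns are the frame's x, y, z axes.
In Python, from workcell import r gives the robot as it stands. Calls block until the motion is done:
- r.reach(position, orientation): joint-space move of the TCP to a pose.
- r.servo_line(position, frame=None, velocity=0.15, threshold=None): straight line of the TCP; frame=None keeps the orientation; velocity is the mean speed in m/s. With threshold (N) it stops when the force on the tool has changed by that much, and returns True; else False.
- r.move_joints(angles): joint-space move.
- r.open() and r.grab(): open the fingers fully, or close them until they stop; the grip force is fixed at half the most.
- r.sleep(seconds).
- r.inverse_kinematics(position, orientation): joint angles nearest the present ones, or None.
- r.grab_frame(name): name is "scene" or "side" or "wrist"; returns a dict with "pixels" (480x640x3 uint8, blue, green, red), "depth" (480x640 float32, m along the optical axis (not along the pixel's ray), 0 where there is no reading), "K" (3x3 intrinsics, pixels), "R" (3x3) and "t" (3): a world point X has camera coordinates R X + t; the wrist camera has in their place "mount" (4x4, takes a point from camera to tool coordinates, whose origin is the TCP and whose axes are the flange's). Camera axes: x right, y down, z forward; pixel columns grow to the right and rows downward; lengths in m; the calibration is good to about 2 mm. The wrist camera is an equidistant fisheye: a pixel r from the principal point sees the ray r / f radians off the axis. A picture is of the moment at which its call begins: read the wrist's pose just before it.
A pose or a line that the arm cannot do raises r.PlanningError and nothing moves.
- r.close_job(): hands the job in; it is judged then, once.
Trained networks look in a picture, given as the dict that the camera call returned (one of the last four; its "shot" number tells which), for a name from the list of things; names that differ only in an ending like _2 or _b are one class to them, and where a whole thing is asked for, a point or a joint stands for the part that bears it (a point fixed in the world has none). Each returns a list of dicts, best first, with "p" (0 to 1); they miss things now and then, are a little off and sometimes report something else, mostly with a low value. They report only what shows in the picture. A call takes as long as a camera call. They do not tell look-alikes from the thing itself.
- r.regions_of(picture, query): "region" (480x640 bool, what is visible of it) and "box" ([left, top, right, bottom] in pixels, round what is visible of it).
- r.pinpoint(picture, query): "position" ([column, row] in pixels: a listed point, or the origin of a listed thing).
Readings, each from a call of its own:
- r.current_t(): time.
- r.current_joint_positions(): joint angles.
- r.current_joint_vel(): joint speeds.
- r.current_tau(): joint torques, N m.
- r.current_tool_pos(): TCP position.
- r.current_orientation(): TCP orientation.
- r.current_wrist_force(): force on the tool from outside, world axes, zero at the start.
- r.current_ft_torque(): the same for the moment, N m.
- r.current_finger_gap(): finger opening in m.
- r.current_finger_force(): force on a finger pad.
Only numpy, scipy, OpenCV 4.12 (cv2) and the standard library are available. Lean on these libraries where they do the work, as an engineer would, in place of code of your own. Each camera call takes 0.05 s, during which the arm holds its last target. There are 200 camera calls.

### The job

The regulator in the parts feeder's control box has been changed and its pointer knob still has to go back on: pick the knob up and put it on the D-shaft, feeling for the angle at which the knob's flat meets the shaft's flat, and press it straight down until it snaps fully home, without ever forcing it. Then turn the fitted knob anticlockwise (seen from above) to its stop, so that its pointer stands at the bold zero mark, and let go. Leave the press nest, the screwdriver and the oil bottle where they are.

Things in the scene. Friction and masses are not known exactly. Their poses are not given: they have to be found in the camera images.
- knob: loose black metal pointer knob, 0.15 kg, lying right way up: round skirt 46 mm across, 9.5 mm high, on it a straight grip wing 20 mm wide and 44 mm long with flat sides from 9.5 mm up to the top at 30 mm; a white line on one half of the wing is the pointer. Origin: centre of its underside; x along the wing towards the pointer, z up
- knob_pointer (a point): the pointer's end on the knob: 22 mm from the knob's axis along its +x, 2 mm above its underside
- knob_bore (a point): mouth of the knob's D-bore, on its axis, 6 mm above its underside (below it an open recess 27 mm wide). Bore 13 mm wide, ends 24.5 mm above the underside; its flat is on the pointer (+x) side, 3.0 mm from the axis: the knob goes on only with its pointer the way the shaft's flat faces, within about 0.17 rad; else it stands on the shaft's end, 18.5 mm above home
- knob_clip (a point): steel spring clip in the bore, across from its flat, 17 mm above the knob's underside. It meets the shaft's end with the knob about 9 mm above home; pushing past it takes 8 to 15 N, then the force falls off and it snaps into the shaft's groove in the last 2 mm. Home: bore end on the shaft's end, underside 1.5 mm above the dial plate; it then holds against a pull of 7 N
- control_box: grey control box on its back, fixed to the bench, 120 x 150 x 70 mm (x, y, z), flat lid on top. Origin: centre of its underside; +x (the side with two cable glands) points away from the robot at yaw 0. On the lid a round dial plate 86 mm across with 11 dark marks; a lamp and a rocker, under 7 mm high, 72 mm to the shaft's +y side. A push of over 50 N on box or shaft breaks the regulator
- dial_centre (a point): the shaft's axis at the dial plate's top face, 71.5 mm above the box's underside, 20 mm to -y of its centre. A hex nut and bush here, 5.5 mm high, 23 mm wide, go into the knob's recess. The shaft turns stiffly (0.08 N m: it stays put under a light rub) between stops 2.6 rad either side of the box's +x
- shaft_top (a point): centre of the upper end of the upright steel D-shaft, 26 mm above the dial plate. Shaft 12 mm across with a flat 2.6 mm from its axis, end chamfered 1.2 mm (0.4 mm at the flat). The way its flat faces is not measured (nor this point's yaw: it is the box's): at the start somewhere between 0.4 rad clockwise and 2.0 rad anticlockwise, seen from above, of the box's +x
- zero_mark (a point): point on the dial plate 22 mm from the shaft's axis towards the bold zero mark (the wide, long mark at the anticlockwise end of the scale, by the stop), 2.6 rad anticlockwise from the box's +x. With the knob fitted and at its anticlockwise stop, the pointer's end is above this point
- press_nest: loose plain grey metal ring 57 mm across, 19 mm high, lying flat, no wing; origin: centre of its underside. Knob and ring lie in either of two places, left or right of the bowls
- screwdriver: loose screwdriver with a red handle, 200 mm long, lying in front of the box; origin: centre of its underside
- oil_bottle: loose small white bottle with a red spout, 49 mm across, 150 mm tall, standing to the left beyond the box; origin: centre of its underside
There are look-alikes about, which are no part of the job. Of the things that look like the knob, the middle-sized one is meant.

How it is judged (in metres and radians):
On the way, in this order (a step that is already met when the one before it is completed fails the run):
1. the knob is pressed fully home on the shaft (z of knob in the frame of control_box below 0.0748 m and horizontal distance between knob and dial_centre below 0.003 m), for 0.2 s.
2. the fitted knob is turned anticlockwise until its pointer stands at the zero mark (horizontal distance between knob_pointer and zero_mark below 0.005 m), for 0.2 s.
At the end, for the whole second after the job is handed in: The knob is snapped home on the shaft (underside within 2 mm of its home height, 1.5 mm above the dial plate; axis within 3 mm of the shaft's axis; level to 0.1 rad), its pointer's end stands within 5 mm of the zero mark seen from above, and it is at rest (all of step 1 and angle between knob's own z axis and vertical below 0.1 rad and horizontal distance between knob_pointer and zero_mark below 0.005 m and linear speed of knob below 0.01 m/s); the robot touches nothing.
It fails at once if the control box or its shaft is pushed with more than 50 N, which breaks the regulator (contact force between control_box and anything else above 50 N).
It fails at once if the press nest is moved by more than 30 mm (distance of press_nest from where it was at the start of the episode above 0.03 m).
It fails at once if the screwdriver is moved by more than 30 mm (distance of screwdriver from where it was at the start of the episode above 0.03 m).
It fails at once if the oil bottle is moved by more than 30 mm or tipped over (distance of oil_bottle from where it was at the start of the episode above 0.03 m or angle between oil_bottle's own z axis and vertical above 0.5 rad).
It also fails if it takes over 72 s, if anything falls off the work surface, if the arm or the gripper's body presses on something with over 40 N, if the wrist force passes 120 N, or if a joint passes its speed limit or range.

## Working session

There is one attempt and no reset: what is moved stays moved. The work goes in short steps, each a Python script; the robot and the scene stay as the last script left them, time stands still between calls to the robot, and variables do not carry over. Pictures are saved under pics/ and viewed, at most 10 in all, crops included, and the job is handed in when it is done.

```bash
ls; mkdir -p pics; cat > h.py <<'E'
import numpy as np, cv2
from workcell import r
def px2w(f,uv,z=None):
    """pixel -> world; by depth, or by plane z"""
    K,R,t=f["K"],np.array(f["R"]),np.array(f["t"])
    d=np.linalg.inv(K)@np.array([uv[0],uv[1],1.0])
    c=-R.T@t; w=R.T@d
    if z is None:
        u,v=int(round(uv[0])),int(round(uv[1])); s=f["depth"][v,u]
    else: s=(z-c[2])/w[2]
    return c+s*w
E
python3 - <<'E'
from h import *
for n in ("scene","side"):
    f=r.grab_frame(n); cv2.imwrite(f"pics/{n}0.png",f["pixels"])
    for q in ("knob","control_box","press_nest","screwdriver","oil_bottle"):
        for d in r.regions_of(f,q)[:5]:
            m=d["region"]&(f["depth"]>0); v,u=np.nonzero(m)
            P=np.array([px2w(f,p) for p in zip(u[::3],v[::3])]) if len(u) else np.zeros((1,3))
            print(n,q,round(d["p"],2),[int(x) for x in d["box"]],P.min(0).round(3),P.max(0).round(3),np.median(P,0).round(3))
    for q in ("knob","knob_pointer","dial_centre","shaft_top","zero_mark"):
        for d in r.pinpoint(f,q)[:4]: print(n,q,round(d["p"],2),np.round(d["position"],1),px2w(f,d["position"]).round(3))
print(r.current_t())
E
```

```text
pics
scene control_box 0.93 [185, 251, 260, 303] [ 0.416  0.232 -0.003] [0.601 0.433 0.099] [0.445 0.35  0.064]
scene press_nest 0.49 [260, 255, 282, 272] [ 0.495  0.14  -0.003] [0.583 0.207 0.023] [0.516 0.182 0.016]
scene screwdriver 0.72 [192, 312, 268, 340] [ 0.286  0.281 -0.002] [0.342 0.47  0.031] [0.301 0.423 0.017]
scene oil_bottle 0.61 [122, 248, 147, 297] [0.511 0.527 0.003] [0.599 0.583 0.147] [0.524 0.561 0.064]
scene dial_centre 0.64 [228.4 258.4] [0.481 0.322 0.085]
scene shaft_top 0.64 [229.9 253.4] [0.485 0.316 0.096]
scene zero_mark 0.85 [227.2 263.2] [0.481 0.326 0.071]
side knob 0.81 [340, 415, 368, 444] [ 0.455 -0.432 -0.001] [ 0.515 -0.369  0.05 ] [ 0.484 -0.41   0.031]
side knob 0.69 [346, 376, 358, 394] [ 0.488 -0.314 -0.004] [ 0.525 -0.281  0.032] [ 0.505 -0.302  0.017]
side knob 0.63 [315, 387, 332, 408] [ 0.411 -0.345 -0.004] [ 0.449 -0.298  0.037] [ 0.428 -0.326  0.024]
side control_box 0.75 [289, 154, 340, 211] [ 0.421  0.242 -0.002] [0.565 0.419 0.102] [0.487 0.301 0.07 ]
side control_box 0.4 [238, 157, 260, 205] [0.288 0.366 0.008] [0.32  0.46  0.034] [0
[... 295 characters left out ...]
2] [0.33  0.459 0.036] [0.31  0.404 0.021]
side oil_bottle 0.81 [310, 101, 327, 141] [0.516 0.525 0.   ] [0.574 0.691 0.148] [0.536 0.541 0.067]
side knob 0.88 [353.9 430.2] [ 0.484 -0.412  0.038]
side knob 0.64 [325.8 403.8] [ 0.432 -0.342  0.03 ]
side knob 0.48 [356.7 383.6] [ 0.511 -0.3    0.024]
side knob_pointer 0.9 [362.5 428.4] [ 0.503 -0.411  0.039]
side knob_pointer 0.77 [350.2 393.1] [ 0.495 -0.313  0.002]
side knob_pointer 0.74 [313.8 173.8] [0.494 0.325 0.076]
side dial_centre 0.81 [309.2 181.8] [0.478 0.301 0.071]
side dial_centre 0.21 [309.8 188.9] [0.476 0.274 0.071]
side shaft_top 0.71 [313.5 171.2] [0.495 0.34  0.072]
side zero_mark 0.71 [305.5 174.5] [0.47  0.324 0.078]
1.1
```

```bash
python3 - <<'E'
import cv2,numpy as np
a=cv2.imread("pics/side0.png"); s=cv2.imread("pics/scene0.png")
l=cv2.resize(a[360:460,280:400],None,fx=3.3,fy=3.3,interpolation=2); m=cv2.resize(a[130:230,220:340],None,fx=3.3,fy=3.3,interpolation=2)
top=np.hstack([l,m]); bot=cv2.resize(s[220:350,100:440],(top.shape[1],int(130*top.shape[1]/340)))
o=np.vstack([top,bot])[:600,:800]; cv2.imwrite("pics/c0.png",o)
E
python3 - <<'E'
from h import *
# look at knob with wrist camera from above
R=r.current_orientation(); print(np.round(R,3)); f=r.grab_frame("wrist"); print(f["mount"].round(3),f["K"].round(1))
E
```

```text
[[ 0.962  0.272 -0.   ]
 [ 0.272 -0.962  0.   ]
 [ 0.    -0.    -1.   ]]
[[-0.    -0.962 -0.272  0.068]
 [ 1.    -0.001  0.001  0.002]
 [-0.002 -0.272  0.962 -0.163]
 [ 0.     0.     0.     1.   ]] [[371.6   0.  313.5]
 [  0.  371.6 237.2]
 [  0.    0.    1. ]]
```

View pics/c0.png

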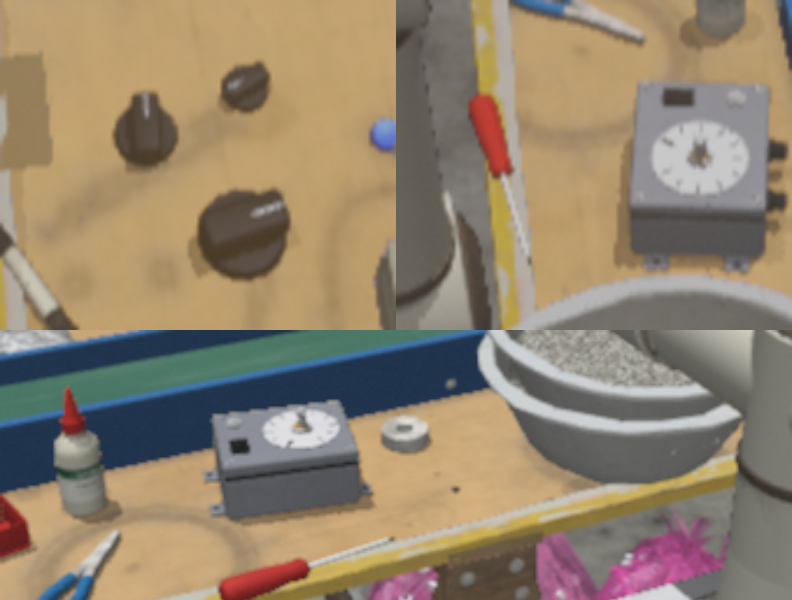

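View pics/side0.png

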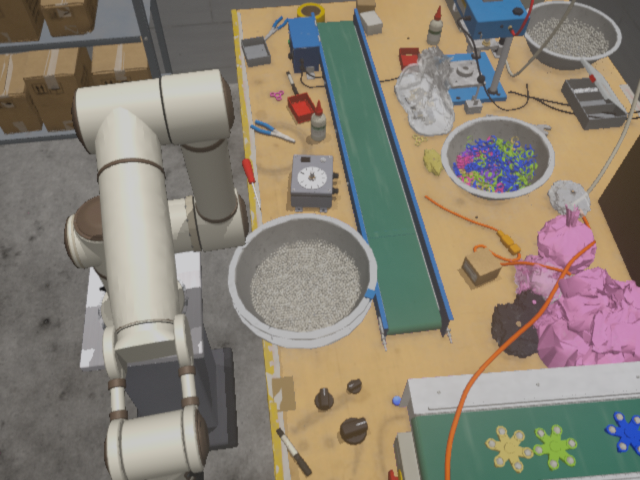

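```bash
cat >> h.py <<'E'
def down(yaw):  # tool x axis at yaw (rad), z down
    c,s=np.cos(yaw),np.sin(yaw)
    return np.array([[c,s,0],[s,-c,0],[0,0,-1.0]])
def wshot(name=None):
    p,R=np.array(r.current_tool_pos()),np.array(r.current_orientation())
    f=r.grab_frame("wrist"); f["p"],f["Rt"]=p,R
    if name: cv2.imwrite(f"pics/{name}.png",f["pixels"])
    return f
def wray(f,uv):
    K=f["K"]; a=(np.asarray(uv,float)-[K[0,2],K[1,2]])/[K[0,0],K[1,1]]
    th=np.linalg.norm(a); d=np.array([*(a/max(th,1e-9)*np.sin(th)),np.cos(th)])
    M=f["mount"]; return f["p"]+f["Rt"]@M[:3,3], f["Rt"]@M[:3,:3]@d
def wpx(f,uv,z):
    c,d=wray(f,uv); return c+d*(z-c[2])/d[2]
def tri(rays):
    A=np.zeros((3,3));b=np.zeros(3)
    for c,d in rays:
        P=np.eye(3)-np.outer(d,d);A+=P;b+=P@c
    return np.linalg.solve(A,b)
def w2px(f,X):
    M=f["mount"]; q=M[:3,:3].T@(f["Rt"].T@(np.asarray(X)-f["p"])-M[:3,3])
    th=np.arctan2(np.hypot(q[0],q[1]),q[2]); s=th/np.hypot(q[0],q[1])
    return np.array([f["K"][0,2]+f["K"][0,0]*s*q[0],f["K"][1,2]+f["K"][1,1]*s*q[1]])
E
python3 - <<'E'
from h import *
c=np.array([0.429,-0.326]); r.reach([*c,0.17],down(np.pi/2)) if r.inverse_kinematics([*c,0.17],down(np.pi/2)) is not None else print("no")
print(np.round(r.current_joint_positions(),1))
for i,(dx,z) in enumerate(((0,.17),(0.05,.15))):
    r.servo_line([c[0]+dx,c[1]-dx,z],velocity=.25)
    f=wshot(f"w{i}")
    for q in ("knob","knob_pointer"):
        for d in r.pinpoint(f,q)[:4]: print(i,q,round(d["p"],2),np.round(d["position"],1),wpx(f,d["position"],0.0).round(4),wpx(f,d["position"],0.03).round(4))
    for d in r.regions_of(f,"knob")[:4]: print(i,round(d["p"],2),np.round(d["box"]))
print(r.current_t())
E
```

```text
[-50.2   5.7  99.9  -0.   74.3 -50.1]
0 knob 0.91 [369.8 287.2] [ 0.4832 -0.4058  0.    ] [ 0.4782 -0.3927  0.03  ]
0 knob 0.83 [401.8 180. ] [ 0.5089 -0.3002  0.    ] [ 0.5017 -0.2966  0.03  ]
0 knob 0.6 [314.3 208.2] [ 0.4287 -0.327   0.    ] [ 0.4286 -0.321   0.03  ]
0 knob_pointer 0.91 [382.2 185.3] [ 0.4907 -0.3055  0.    ] [ 0.4851 -0.3014  0.03  ]
0 knob_pointer 0.8 [317.2 184.5] [ 0.4313 -0.3052  0.    ] [ 0.431  -0.3011  0.03  ]
0 knob_pointer 0.75 [402.3 280.2] [ 0.5156 -0.3989  0.    ] [ 0.5077 -0.3864  0.03  ]
0 knob_pointer 0.73 [315.1 212.6] [ 0.4294 -0.3312  0.    ] [ 0.4293 -0.3247  0.03  ]
0 0.96 [382. 161. 423. 196.]
0 0.95 [289. 183. 343. 236.]
0 0.65 [342. 259. 408. 322.]
1 knob 0.97 [253.8 152.7] [ 0.4278 -0.3237  0.    ] [ 0.4327 -0.3223  0.03  ]
1 knob 0.87 [351.1 124.3] [ 0.5093 -0.3001  0.    ] [ 0.5064 -0.301   0.03  ]
1 knob 0.67 [321.1 248. ] [ 0.4848 -0.4075  0.    ] [ 0.4842 -0.3981  0.03  ]
1 knob_pointer 0.79 [329.8 129.1] [ 0.4916 -0.3044  0.    ] [ 0.4904 -0.3048  0.03  ]
1 knob_pointer 0.61 [253.4 126.6] [ 0.4278 -0.3015  0.    ] [ 0.4327 -0.3023  0.03  ]
1 knob_pointer 0.57 [357.7 236.7] [ 0.5169 -0.3971  0.    ] [ 0.5132 -0.3887  0.03  ]
1 0.74 [284. 211. 361. 283.]
1 0.66 [327. 102. 375. 145.]
1 0.6 [227. 127. 288. 181.]
3.5833
```

View pics/w0.png

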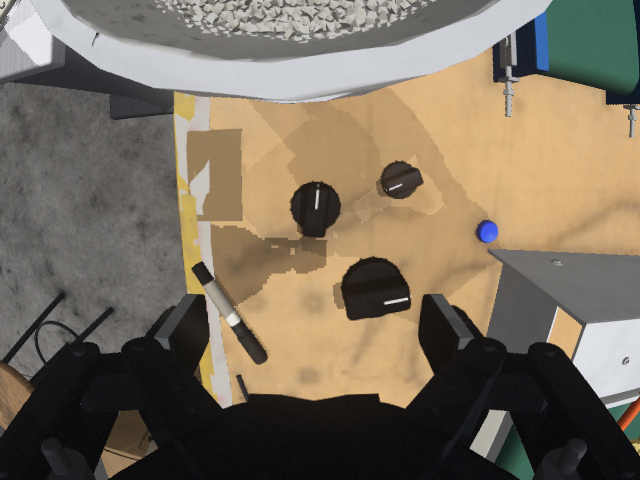

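```bash
cat > k.py <<'E'
from h import *
def line(f,c,z=.03):
    """white pointer line (PCA) on the knob top near world xy c"""
    g=f["pixels"].astype(int).min(2); u0=w2px(f,[*c,z])
    vv,uu=np.mgrid[:480,:640]; m=(np.hypot(uu-u0[0],vv-u0[1])<45)&(g>150)
    n,lab,st,ce=cv2.connectedComponentsWithStats(m.astype(np.uint8))
    best=None
    for i in range(1,n):
        if st[i,4]<15: continue
        v,u=np.nonzero(lab==i); P=np.array([wpx(f,p,z)[:2] for p in zip(u,v)])
        s,V=np.linalg.eigh(np.cov(P.T)); L=4*np.sqrt(s[1]/1.33)
        if s[1]>8*s[0] and L<.03:
            d=V[:,1]; ctr=P.mean(0); d=d*np.sign(d@(ctr-c)); 
            print("line",ctr.round(4),"L",L.round(4),"yaw",np.degrees(np.arctan2(d[1],d[0])).round(1),st[i,4])
E
python3 - <<'E'
from k import *
c=np.array([0.4283,-0.3255]); rays={}
for i,(dx,dy,z) in enumerate(((.0,0.0,.11),(-0.03,.0,.13))):
    r.servo_line([c[0]+dx,c[1]+dy,z],velocity=.25)
    f=wshot(f"w{i+2}")
    for q in ("knob","knob_pointer"):
        for d in r.pinpoint(f,q):
            if np.linalg.norm(wpx(f,d["position"],0.)[:2]-c)<.03: print(q,round(d["p"],2),np.round(d["position"]),wpx(f,d["position"],0.).round(4)); rays.setdefault(q,[]).append(wray(f,d["position"]))
    line(f,c)
    for d in r.regions_of(f,"knob"):
        q=np.array(d["box"]);
        if np.linalg.norm(wpx(f,[(q[0]+q[2])/2,(q[1]+q[3])/2],.01)[:2]-c)<.02:
            v,u=np.nonzero(d["region"]); print("box",q,wpx(f,[u.mean(),v.mean()],.01).round(4))
for q in rays: print(q,tri(rays[q]).round(4))
a=cv2.imread("pics/w2.png"); u=w2px({**f,"p":np.array([*c,.11])},[*c,.02]).astype(int); print(u)
x,y=max(u[0]-70,0),max(u[1]-70,0); cv2.imwrite("pics/c2.png",cv2.resize(a[y:y+140,x:x+140],None,fx=4,fy=4))
E
```

```text
knob 0.85 [314. 225.] [ 0.4278 -0.3263  0.    ]
knob_pointer 0.96 [316. 194.] [ 0.4294 -0.303   0.    ]
line [ 0.4309 -0.3137] L 0.0156 yaw 85.5 63
box [283.9 193.6 351.8 259.7] [ 0.4293 -0.3248  0.01  ]
knob 0.74 [351. 216.] [ 0.4289 -0.3257  0.    ]
knob_pointer 0.55 [357. 189.] [ 0.4334 -0.3039  0.    ]
line [ 0.4307 -0.3133] L 0.0162 yaw 84.7 55
box [323.4 186.8 382.7 250.6] [ 0.429  -0.3247  0.01  ]
knob [ 0.4278 -0.3232  0.0117]
knob_pointer [ 0.4292 -0.2981  0.0345]
[314 229]
```

View pics/c2.png

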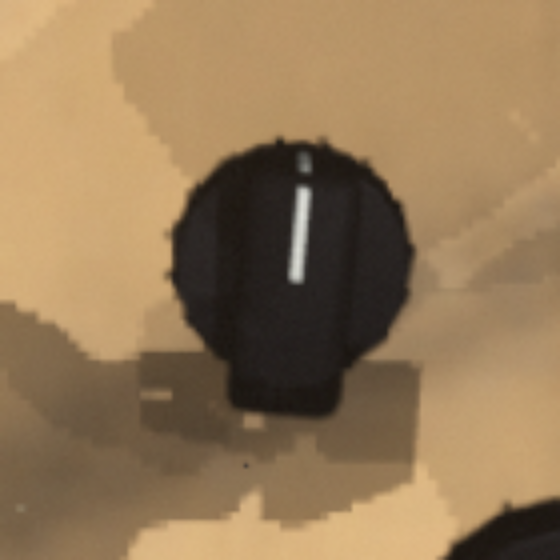

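```bash
python3 - <<'E'
from k import *
R=down(np.radians(85)); x,y=0.4265,-0.3253
r.servo_line([x,y,.07],R,velocity=.2)
print(r.servo_line([x,y,.0115],velocity=.08,threshold=8),np.round(r.current_tool_pos(),4))
r.grab(); print(r.current_finger_gap(),r.current_finger_force(),np.round(r.current_wrist_force(),1))
r.servo_line([x,y,.15],velocity=.2)
print(r.current_finger_gap(),np.round(r.current_wrist_force(),1))
f=wshot("w5"); print([ (round(d["p"],2),np.round(d["position"])) for q in("knob","knob_pointer") for d in r.pinpoint(f,q)[:3]])
line(f,np.array([x,y]),.15+.0185)
u=w2px(f,[x,y,.16]).astype(int); print(u); cv2.imwrite("pics/c5.png",cv2.resize(f["pixels"][max(0,u[1]-75):u[1]+75,u[0]-100:u[0]+100],None,fx=4,fy=4))
print(r.current_t())
E
```

```text
False [ 0.4268 -0.3257  0.0118]
-0.00025391524722440833 0.0 [0.9 0.5 0.3]
-2.914559538148544e-05 [-0.6  0.2 -0.4]
[(0.78, array([405., 179.])), (0.66, array([318., 211.])), (0.62, array([384., 294.])), (0.96, array([417., 284.])), (0.88, array([387., 185.])), (0.66, array([318., 192.]))]
[315 289]
7.875
```

View pics/c5.png

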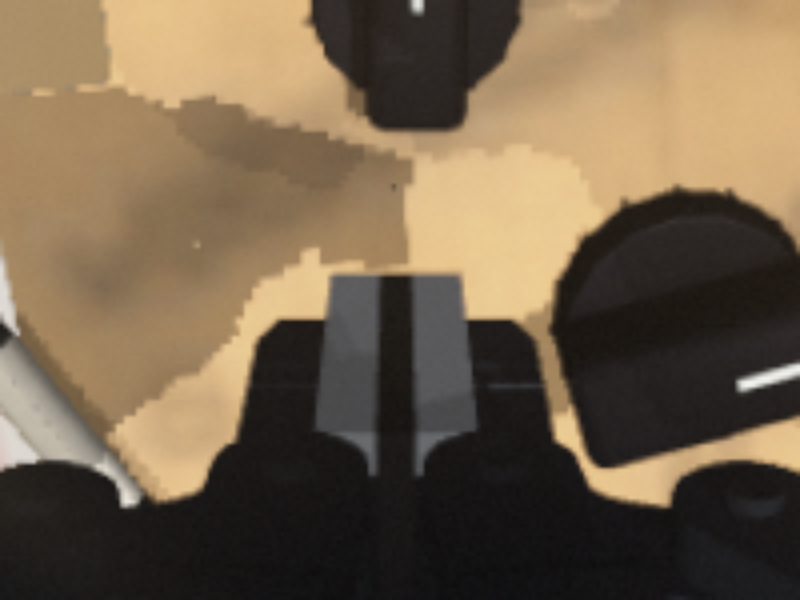

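```bash
python3 - <<'E'
from k import *
f=wshot(); line(f,np.array([.429,-.325]))
for d in r.pinpoint(f,"knob"): print(np.round(d["position"]),wpx(f,d["position"],0).round(4))
s=r.grab_frame("side"); 
for d in r.regions_of(s,"knob"): print(d["box"],d["p"])
print([ (np.round(d["position"]),px2w(s,d["position"],.0).round(4)) for d in r.pinpoint(s,"knob")])
cv2.imwrite("pics/c6.png",cv2.resize(s["pixels"][330:450,270:410],None,fx=5,fy=5))
print(r.current_tool_pos(),r.tcp_to_grasp)
E
```

```text
line [ 0.4306 -0.3132] L 0.0164 yaw 85.0 41
[317. 213.] [ 0.4275 -0.3246  0.    ]
[404. 176.] [ 0.5053 -0.2983  0.    ]
[383. 295.] [ 0.4825 -0.4069  0.    ]
[314. 221.] [ 0.4246 -0.3309  0.    ]
[314.0, 386.1, 333.5, 409.7] 0.87
[340.3, 415.1, 368.6, 445.0] 0.65
[348.3, 374.4, 359.3, 396.5] 0.64
[(array([352., 385.]), array([ 0.5033, -0.2938,  0.    ])), (array([354., 431.]), array([ 0.4874, -0.4029,  0.    ])), (array([322., 401.]), array([ 0.4254, -0.3218,  0.    ]))]
[ 0.42633326 -0.32511302  0.14949408] 0.0187
```

View pics/c6.png

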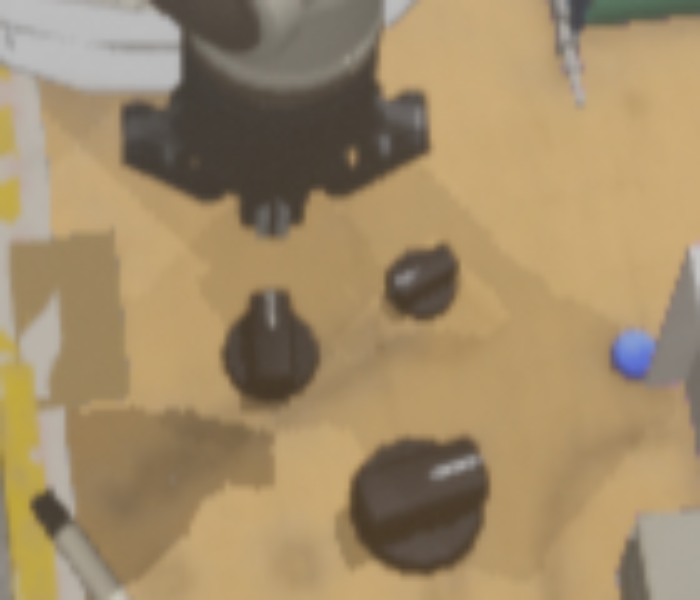

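```bash
python3 - <<'E'
from k import *
r.open(); x,y=.4275,-.3253; R=down(np.radians(85))
r.servo_line([x,y,.07],R,velocity=.2)
print(r.servo_line([x,y,.0115],velocity=.08,threshold=8),np.round(r.current_tool_pos(),4))
s=r.grab_frame("side");f=wshot()
print(r.current_finger_gap()); r.grab(); print(r.current_finger_gap(),r.current_finger_force())
s2=r.grab_frame("side");f2=wshot()
C=lambda s:cv2.resize(s["pixels"][340:440,270:390],(400,300),interpolation=2)
W=lambda f:cv2.resize(f["pixels"][100:460,80:560],(400,300))
cv2.imwrite("pics/c7.png",np.vstack([np.hstack([C(s),C(s2)]),np.hstack([W(f),W(f2)])]))
r.sleep(.5); print(r.current_finger_gap(),r.current_finger_force())
X=s["R"]@np.array(r.current_tool_pos())+s["t"]; print((s["K"]@X/X[2])[:2])
E
```

```text
False [ 0.4278 -0.3256  0.0118]
0.08519962054079179
0.00022783738862354257 0.0
-0.0001327715785603717 0.0
[322.88422546 400.23388348]
```

View pics/c7.png

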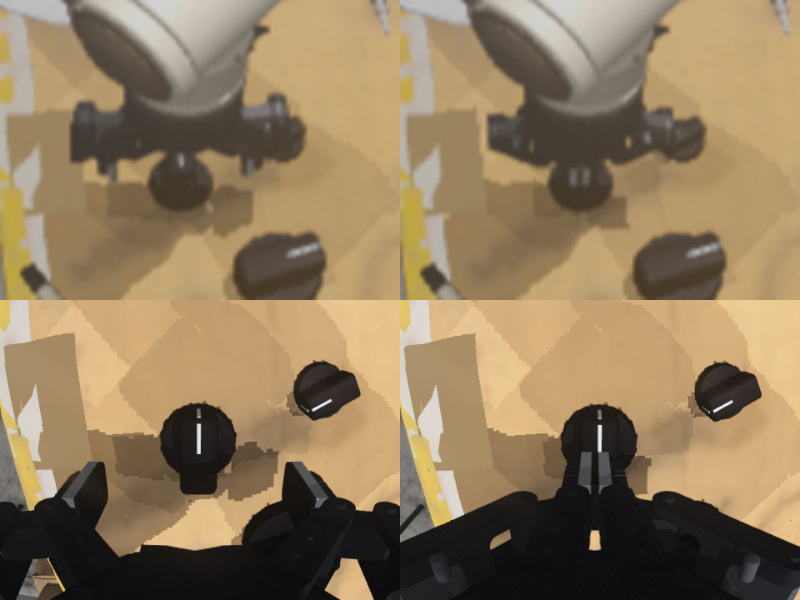

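```bash
python3 - <<'E'
from k import *
def W(f,u,v):
    c,d=wray(f,(u,v)); ax=f["Rt"]@f["mount"][:3,2]; return (c+d*f["depth"][v,u]/(d@ax)).round(4)
f=wshot(); print(f["p"].round(4),np.round(r.current_joint_positions(),2),f["Rt"].round(3))
for v in range(215,360,8): print(v,W(f,308,v),W(f,330,v),f["depth"][v,308])
print("table",W(f,200,300),W(f,420,220))
E
```

```text
[ 0.4275 -0.3253  0.0115] [-50.16  17.91 105.85  -0.    56.24 -45.17] [[ 0.087  0.996 -0.   ]
 [ 0.996 -0.087  0.   ]
 [ 0.    -0.    -1.   ]]
215 [ 0.427  -0.2967  0.0009] [ 0.4375 -0.2976  0.001 ] 0.1776788
223 [ 4.266e-01 -3.007e-01  4.000e-04] [ 0.4372 -0.3016  0.0006] 0.17926078
231 [ 0.4266 -0.3027  0.008 ] [ 0.4367 -0.3035  0.0084] 0.17248623
239 [ 0.4269 -0.3018  0.0248] [ 0.4361 -0.3028  0.0241] 0.15613903
247 [ 0.4268 -0.3036  0.0301] [ 0.4358 -0.3044  0.0301] 0.15147556
255 [ 0.4265 -0.3068  0.0308] [ 0.4355 -0.3075  0.0312] 0.15174012
263 [ 0.4263 -0.3099  0.0317] [ 0.4352 -0.3111  0.0306] 0.15167029
271 [ 0.4259 -0.314   0.0302] [ 0.435  -0.3147  0.0305] 0.15428855
279 [ 0.4256 -0.3173  0.0308] [ 0.4347 -0.3181  0.031 ] 0.15456492
287 [ 0.4259 -0.316   0.0423] [ 0.4344 -0.3172  0.0413] 0.14312442
295 [ 0.4259 -0.3162  0.0493] [ 0.4341 -0.317   0.0491] 0.13644734
303 [ 0.426  -0.3166  0.0553] [ 0.4338 -0.3173  0.0554] 0.13079731
311 [ 0.4261 -0.3164  0.062 ] [ 0.4335 -0.317   0.0621] 0.12434677
319 [ 0.4263 -0.3158  0.0689] [ 0.4333 -0.317   0.0679] 0.117528014
327 [ 0.4261 -0.3181  0.07  ] [ 0.4331 -0.3161  0.0746] 0.117058724
335 [ 0.4258 -0.3208  0.0706] [ 0.4329 -0.3163  0.0792] 0.1172615
343 [ 0.4255 -0.3239  0.0706] [ 0.4327 -0.316   0.0841] 0.11809929
351 [ 0.4259 -0.3213  0.0793] [ 0.4326 -0.3152  0.0895] 0.10904946
359 [ 0.4255 -0.3249  0.0784] [ 0.4325 -0.3115  0.0987] 0.11082625
table [ 0.3652 -0.3375  0.0006] [ 4.820e-01 -3.039e-01  4.000e-04]
```

```bash
python3 - <<'E'
from k import *
x,y=.4275,-.3253
print(r.servo_line([x,y,-.004],velocity=.02,threshold=4),np.round(r.current_tool_pos(),4),np.round(r.current_wrist_force(),1))
print(r.current_finger_gap(),r.current_t())
E
```

```text
True [ 0.4277 -0.3255  0.0101] [-1.1  0.9  4.2]
-0.00012765458891245469 12.1667
```

```bash
cat >> k.py <<'E'
def W(f,u,v):
    c,d=wray(f,(u,v)); ax=f["Rt"]@f["mount"][:3,2]; return c+d*f["depth"][v,u]/(d@ax)
def cloud(f,st=1):
    """world points (H/st,W/st,3) of the wrist depth picture"""
    v,u=np.mgrid[0:480:st,0:640:st]; K=f["K"]; a=np.stack([(u-K[0,2])/K[0,0],(v-K[1,2])/K[1,1]],-1)
    th=np.linalg.norm(a,axis=-1); k=np.tan(th)/np.maximum(th,1e-9)
    z=f["depth"][::st,::st]; c=np.stack([a[...,0]*k*z,a[...,1]*k*z,z],-1)
    M=f["mount"]; return (c@M[:3,:3].T+M[:3,3])@f["Rt"].T+f["p"]
E
python3 - <<'E'
from k import *
R=down(np.radians(85)); x,y=.4275,-.3243
r.servo_line([x,y,.05],velocity=.2); r.open()
print(r.servo_line([x,y,-.008],velocity=.08,threshold=6),np.round(r.current_tool_pos(),4))
r.grab(); print(r.current_finger_gap(),r.current_finger_force(),np.round(r.current_wrist_force(),1))
r.servo_line([x,y,.16],velocity=.2)
print(r.current_finger_gap(),np.round(r.current_wrist_force(),1))
f=wshot("w8"); p=f["p"]
line(f,p[:2],p[2]+.0195+.0185)
T=(cloud(f)-p)@f["Rt"]   # tool coordinates
u=w2px(f,[*p[:2],p[2]+.03]).astype(int)
cv2.imwrite("pics/c8.png",cv2.resize(f["pixels"][max(0,u[1]-100):u[1]+50,u[0]-100:u[0]+100],None,fx=4,fy=4))
m=(np.abs(T[...,1])<.007)&(T[...,2]>-.05)&(T[...,2]<.0)
for lo in np.arange(-.042,.002,.003):
    q=m&(T[...,2]>=lo)&(T[...,2]<lo+.003)
    if q.sum()>5: print(round(lo,3),q.sum(),np.percentile(T[q][:,0],[1,10,50,90,99]).round(4))
print(r.current_t())
E
```

```text
False [ 0.4278 -0.3247 -0.0076]
0.018381944886302074 60.405049324035645 [0.6 0.2 3.3]
0.01883335258521009 [-0.   0.2 -1.7]
line [ 0.4275 -0.3108] L 0.0122 yaw 84.6 160
-0.042 314 [-0.0175 -0.013   0.005   0.0174  0.0198]
-0.039 3371 [-0.0203 -0.0153  0.0032  0.0192  0.0219]
-0.036 145 [0.0209 0.0216 0.0222 0.0226 0.0228]
-0.033 87 [0.0219 0.022  0.0222 0.0225 0.0229]
-0.03 114 [0.0218 0.022  0.0223 0.0227 0.0229]
-0.027 67 [0.022  0.0222 0.0224 0.0226 0.0228]
-0.024 77 [0.0218 0.0221 0.0223 0.0225 0.0228]
-0.021 521 [0.0221 0.089  0.095  0.0982 0.0997]
-0.018 1172 [0.0211 0.0809 0.087  0.0942 0.0981]
-0.015 201 [0.021  0.0215 0.0228 0.0822 0.0846]
-0.012 84 [0.0215 0.0217 0.0226 0.1017 0.1027]
-0.009 44 [0.0216 0.0224 0.1013 0.1035 0.1039]
-0.006 32 [0.1007 0.1013 0.1027 0.1042 0.1047]
-0.003 32 [0.1019 0.1025 0.1039 0.1056 0.106 ]
15.8333
```

View pics/c8.png

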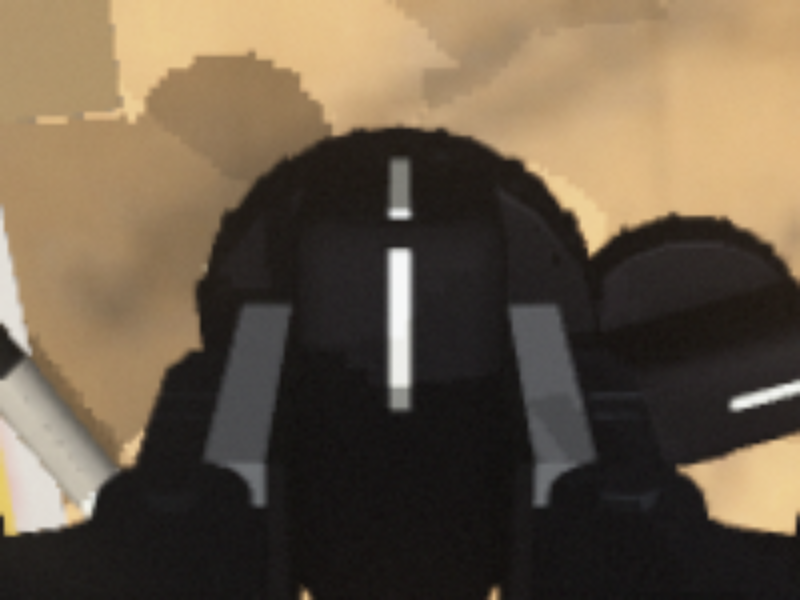

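```bash
python3 - <<'E'
from k import *
p=r.current_tool_pos(); r.servo_line([p[0],p[1],.36],velocity=.3)
yaw=np.radians(60); d=np.array([np.cos(yaw),np.sin(yaw)])
c=np.array([.482,.31]); 
r.reach([*(c-.085*d),.36],down(yaw)); print(np.round(r.current_joint_positions(),1))
rays={}
for i,(o,z) in enumerate(((.08,.20),(.11,.19))):
    r.servo_line([*(c-o*d),z],velocity=.25)
    f=wshot(f"b{i}")
    for q in ("shaft_top","dial_centre","zero_mark","control_box"):
        for t in r.pinpoint(f,q)[:2]:
            print(q,round(t["p"],2),np.round(t["position"]),wpx(f,t["position"],.0975 if q=="shaft_top" else .0715).round(4))
            if t["p"]>.4: rays.setdefault(q,[]).append(wray(f,t["position"])); break
    C=cloud(f); m=(C[...,2]>.0965)&(C[...,2]<.105)&(np.linalg.norm(C[...,:2]-c,axis=-1)<.03)
    print("shaft top cloud",m.sum(),C[m].mean(0).round(4),C[m].min(0).round(4),C[m].max(0).round(4))
    L=(abs(C[...,2]-.070)<.004)&(np.linalg.norm(C[...,:2]-c,axis=-1)<.2); print(L.sum()); 
    q=C[L][:,:2].astype(np.float32); print(cv2.minAreaRect(q))
    np.savez(f"b{i}.npz",C=C,img=f["pixels"],L=L)
for q in rays:
    if len(rays[q])>1: print(q,tri(rays[q]).round(4))
f=None;z=np.load("b0.npz");C=z["C"];v,u=np.argwhere(np.linalg.norm(C-[c[0],c[1],.09],axis=-1)<.03).mean(0).astype(int)
a=cv2.resize(z["img"][max(0,v-75):v+75,u-80:u+80],(640,600),interpolation=2); cv2.imwrite("pics/cb.png",a); print(u,v,r.current_t())
E
```

```text
[14.3 -5.5 89.9 -0.  95.6 44.4]
shaft_top 0.59 [311. 108.] [0.4856 0.3157 0.0975]
dial_centre 0.81 [315. 110.] [0.4877 0.3143 0.0715]
zero_mark 0.7 [288. 109.] [0.4708 0.3256 0.0715]
control_box 0.59 [308.  92.] [0.4908 0.3296 0.0715]
shaft top cloud 167 [0.4867 0.3134 0.0981] [0.4809 0.3088 0.0965] [0.4929 0.3187 0.1001]
25899
((0.5370852947235107, 0.2845649719238281), (0.20287777483463287, 0.27758824825286865), 65.45416259765625)
shaft_top 0.95 [314.  62.] [0.4865 0.3151 0.0975]
dial_centre 0.87 [316.  68.] [0.4877 0.3153 0.0715]
zero_mark 0.6 [290.  65.] [0.4729 0.3269 0.0715]
control_box 0.68 [304.  59.] [0.4839 0.3256 0.0715]
shaft top cloud 155 [0.4867 0.3132 0.0978] [0.4812 0.3084 0.0965] [0.4926 0.3178 0.0992]
22813
((0.5299007892608643, 0.27431321144104004), (0.17224568128585815, 0.2776154577732086), 63.69281768798828)
shaft_top [0.4861 0.3154 0.097 ]
dial_centre [0.4871 0.3139 0.08  ]
zero_mark [0.4716 0.3237 0.0894]
control_box [0.4919 0.3381 0.0013]
311 118 20.2333
```

View pics/cb.png

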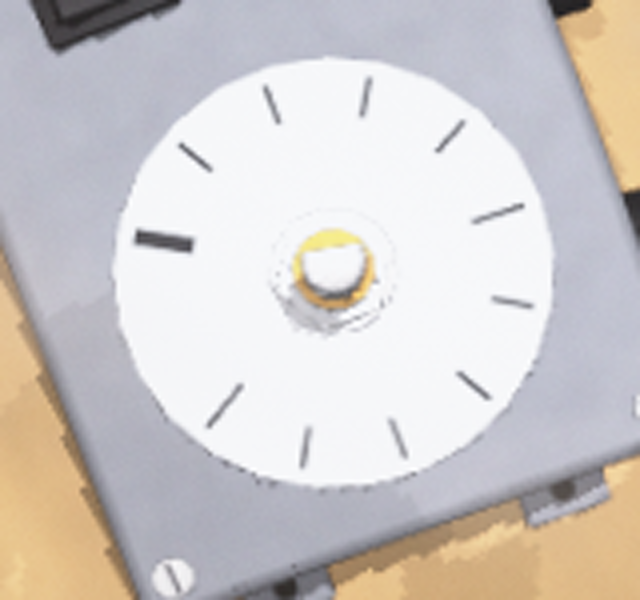

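```bash
python3 - <<'E'
import numpy as np,cv2
for i in (0,1):
    z=np.load(f"b{i}.npz");C=z["C"];im=z["img"]; c=np.array([.487,.3145])
    hsv=cv2.cvtColor(im,cv2.COLOR_BGR2HSV); rr=np.linalg.norm(C[...,:2]-c,axis=-1)
    m=((hsv[...,2]>225)&(hsv[...,1]<30)&(rr<.05)).astype(np.uint8)
    m=cv2.morphologyEx(m,cv2.MORPH_OPEN,np.ones((3,3))); cs,_=cv2.findContours(m,cv2.RETR_EXTERNAL,cv2.CHAIN_APPROX_NONE); k=max(cs,key=cv2.contourArea)[:,0]
    P=C[k[:,1],k[:,0]]; A=np.c_[2*P[:,:2],np.ones(len(P))]; s=np.linalg.lstsq(A,(P[:,:2]**2).sum(1),rcond=None)[0]; R=np.sqrt(s[2]+s[0]**2+s[1]**2)
    print("dial",s[:2].round(4),"R",R.round(4),"z",np.median(P[:,2]).round(4))
    c=s[:2]; D=C[...,:2]-c; rr=np.linalg.norm(D,axis=-1)
    full=np.zeros_like(m); cv2.drawContours(full,[k[:,None]],-1,1,-1)
    g=im.astype(int).max(2); dk=(full>0)&(g<150)&(rr>.022)&(rr<.040)
    n,lab,st,_=cv2.connectedComponentsWithStats(dk.astype(np.uint8))
    for j in sorted(range(1,n),key=lambda j:-st[j,4])[:3]: q=D[lab==j].mean(0); print("mark",st[j,4],np.degrees(np.arctan2(q[1],q[0])).round(1),np.hypot(*q).round(4))
    y=(hsv[...,1]>90)&(hsv[...,0]>10)&(hsv[...,0]<35)&(rr<.012); 
    q=D[y]; print("brass",y.sum(),q.mean(0).round(4),C[y][:,2].mean().round(3),np.degrees(np.arctan2(*q.mean(0)[::-1])).round(1))
    t=(C[...,2]>.0975)&(rr<.012); print("top",(C[t].mean(0)[:2]-c).round(4))
E
```

```text
dial [0.4875 0.3149] R 0.0424 z 0.0719
mark 44 139.7 0.0334
mark 8 109.7 0.0355
mark 6 -69.7 0.036
brass 93 [-0.0007 -0.0004] 0.079 -153.7
top [-0.0006 -0.0016]
dial [0.4875 0.315 ] R 0.0425 z 0.0718
mark 53 139.8 0.0337
mark 14 -158.5 0.0344
mark 12 50.0 0.0346
brass 76 [-0.0021 -0.0034] 0.077 -121.5
top [-0.0009 -0.0019]
```

```bash
cat > p.py <<'E'
from k import *
def st(tag): print(tag,np.round(r.current_tool_pos(),4),"F",np.round(r.current_wrist_force(),1),"M",np.round(r.current_ft_torque(),2),"gap",round(r.current_finger_gap(),4),"t",round(r.current_t(),1))
def pos(yaw,c=(.4875,.3149),off=.0003): return np.array(c)-off*np.array([np.cos(yaw),np.sin(yaw)])
E
python3 - <<'E'
from p import *
yaw=np.radians(67); xy=pos(yaw)
r.servo_line([*xy,.13],down(yaw),velocity=.15)
r.servo_line([*xy,.092],velocity=.1); st("above")
hit=r.servo_line([*xy,.076],velocity=.02,threshold=4); st(hit)
E
```

```text
above [0.4874 0.3145 0.092 ] F [ 0.1  0.5 -1.8] M [ 0.01  0.02 -0.  ] gap 0.0188 t 21.8
False [0.4874 0.3147 0.0761] F [-0.6 -0.4 -1.9] M [0.07 0.1  0.01] gap 0.0187 t 22.7
```

```bash
python3 - <<'E'
from p import *
p=r.current_tool_pos(); xy=pos(np.radians(67))
for z in (.070,.0635):
    hit=r.servo_line([*xy,z],velocity=.015,threshold=22); st(hit)
    if hit: break
E
```

```text
False [0.4872 0.3144 0.0696] F [-1.  -1.4 -1.7] M [-0.34  0.17 -0.03] gap 0.0189 t 23.3
False [0.4876 0.3149 0.0653] F [-6.9 -3.3 11.4] M [-0.59  1.12 -0.04] gap 0.0184 t 23.9
```

```bash
python3 - <<'E'
from p import *
xy=pos(np.radians(67))
hit=r.servo_line([*xy,.0620],velocity=.01,threshold=14); st(hit)
f=wshot("h0"); C=cloud(f); T=(C-f["p"])@f["Rt"]
m=(np.abs(T[...,1])<.007)&(T[...,0]>.008)&(T[...,0]<.021)&(T[...,2]<-.025); print("top z",np.median(C[m][:,2]).round(4),m.sum())
s=(np.abs(C[...,2]-.083)<.004)&(np.hypot(T[...,0],T[...,1])<.024); print("skirt top",np.median(C[s][:,2]).round(4),s.sum())
r.servo_line([*xy,.0650],velocity=.02); st("relaxed")
E
```

```text
True [0.4875 0.3148 0.0654] F [-2.6 -1.7  6.3] M [-0.21  0.37  0.  ] gap 0.0189 t 24.1
top z 0.1731 6628
skirt top 0.0828 1460
relaxed [0.4875 0.315  0.0654] F [-3.4 -0.1  4.8] M [-0.17  0.53  0.03] gap 0.0186 t 24.4
```

```bash
python3 - <<'E'
from p import *
for a in (72,80,90,100,110,120,130,137):
    y=np.radians(a); hit=r.servo_line([*pos(y),.0652],down(y),velocity=.02,threshold=25); st((a,hit))
    if hit: break
print(np.round(r.current_joint_positions(),1))
E
```

```text
(72, False) [0.4877 0.315  0.0654] F [-2.5 -0.3  3.5] M [0.05 0.34 0.01] gap 0.0188 t 24.6
(80, False) [0.488  0.3149 0.0655] F [-1.   1.2  2.6] M [0.1  0.07 0.01] gap 0.0185 t 24.9
(90, False) [0.4883 0.3151 0.0655] F [ 3.2  3.5 -0.2] M [ 0.51 -0.39 -0.07] gap 0.0187 t 25.3
(100, False) [0.4886 0.3153 0.0655] F [ 4.3  4.6 -0.6] M [ 0.66 -0.52 -0.06] gap 0.0187 t 25.6
(110, False) [0.4887 0.3154 0.0655] F [ 3.3  4.1 -1.8] M [ 0.74 -0.63 -0.1 ] gap 0.0189 t 25.9
(120, False) [0.4888 0.3155 0.0655] F [4.2 5.5 0.5] M [ 0.88 -0.7  -0.03] gap 0.0188 t 26.2
(130, False) [0.4891 0.3158 0.0655] F [ 4.8  6.1 -2.4] M [ 0.96 -0.84 -0.03] gap 0.0188 t 26.6
(137, False) [0.4892 0.3159 0.0655] F [ 4.8  5.5 -2.6] M [ 1.06 -0.86 -0.05] gap 0.0183 t 26.8
[ 20.9  18.7  97.5   0.1  63.5 -25.8]
```

```bash
python3 - <<'E'
from p import *
c=np.array(r.current_tool_pos())
for a in np.arange(138,147,1.):
    y=np.radians(a); r.servo_line([.4888,.3156,.0654],down(y),velocity=.02,threshold=25); r.sleep(.1); m=np.mean([r.current_ft_torque()[2] for _ in range(5)])
    st(a)
    if abs(m)>.3: break
f=wshot(); line(f,f["p"][:2],.103)
E
```

```text
138.0 [0.4892 0.316  0.0655] F [ 2.8  3.9 -2.4] M [ 0.76 -0.53 -0.05] gap 0.0186 t 27.2
139.0 [0.4892 0.316  0.0655] F [ 2.8  4.5 -0.4] M [ 0.77 -0.48 -0.13] gap 0.0184 t 27.5
140.0 [0.4892 0.316  0.0655] F [ 3.2  4.8 -0.8] M [ 0.82 -0.47 -0.07] gap 0.0186 t 27.9
141.0 [0.4893 0.316  0.0655] F [ 4.4  4.9 -1.3] M [ 0.81 -0.58 -0.03] gap 0.0183 t 28.2
142.0 [0.4893 0.3161 0.0655] F [ 2.8  5.1 -1.3] M [ 0.78 -0.57 -0.12] gap 0.019 t 28.6
143.0 [0.4893 0.3161 0.0655] F [ 3.8  4.5 -1.4] M [ 0.84 -0.56 -0.11] gap 0.019 t 28.9
144.0 [0.4893 0.3161 0.0655] F [ 2.4  5.8 -1.3] M [ 0.9  -0.59 -0.1 ] gap 0.0187 t 29.3
145.0 [0.4893 0.3161 0.0655] F [ 3.8  4.7 -1.1] M [ 0.84 -0.61 -0.1 ] gap 0.0182 t 29.6
146.0 [0.4893 0.3162 0.0655] F [ 3.2  5.4 -1.2] M [ 0.95 -0.62 -0.07] gap 0.0186 t 30.0
line [0.4782 0.3211] L 0.0132 yaw 145.8 129
line [0.5062 0.3063] L 0.0144 yaw -118.8 138
```

```bash
python3 - <<'E'
from p import *
for a in np.arange(147,150,1.):
    y=np.radians(a); r.servo_line([.4884,.3152,.0654],down(y),velocity=.02,threshold=25); r.sleep(.1); m=np.mean([r.current_ft_torque()[2] for _ in range(5)])
    st((a,m.round(3)))
    if abs(m)>.3: break
E
```

```text
(np.float64(147.0), np.float64(-0.039)) [0.4892 0.3161 0.0655] F [ 4.1  6.3 -2.1] M [ 1.15 -0.79 -0.04] gap 0.0187 t 30.4
(np.float64(148.0), np.float64(-0.048)) [0.4892 0.3161 0.0655] F [ 4.4  6.6 -3.6] M [ 1.1  -0.76 -0.05] gap 0.0183 t 30.7
(np.float64(149.0), np.float64(-0.061)) [0.4892 0.3161 0.0655] F [ 4.7  6.8 -2.6] M [ 1.13 -0.86 -0.06] gap 0.0184 t 31.1
```

```bash
python3 - <<'E'
from p import *
for a in np.arange(150,155,1.):
    y=np.radians(a); r.servo_line([.4884,.3152,.0654],down(y),velocity=.02,threshold=25); r.sleep(.1); m=np.mean([r.current_ft_torque()[2] for _ in range(5)])
    st((a,m.round(3)))
    if abs(m)>.2: break
f=wshot("g0"); line(f,f["p"][:2],.103)
E
```

```text
(np.float64(150.0), np.float64(-0.101)) [0.4893 0.3161 0.0655] F [ 5.3  6.5 -3. ] M [ 1.2  -0.82 -0.1 ] gap 0.0187 t 31.4
(np.float64(151.0), np.float64(-0.133)) [0.4893 0.3162 0.0655] F [ 4.5  5.8 -2.8] M [ 1.14 -0.79 -0.13] gap 0.0187 t 31.8
(np.float64(152.0), np.float64(-0.058)) [0.4893 0.3162 0.0655] F [ 3.9  6.9 -2.9] M [ 1.16 -0.83 -0.06] gap 0.0184 t 32.1
(np.float64(153.0), np.float64(-0.078)) [0.4893 0.3162 0.0655] F [ 4.4  6.6 -3.5] M [ 1.15 -0.82 -0.08] gap 0.0185 t 32.5
(np.float64(154.0), np.float64(-0.05)) [0.4893 0.3162 0.0655] F [ 4.6  7.2 -2.8] M [ 1.2  -0.85 -0.05] gap 0.0186 t 32.8
line [0.4772 0.3196] L 0.0122 yaw 154.0 119
line [0.5071 0.3083] L 0.0146 yaw -111.8 166
```

```bash
python3 - <<'E'
from p import *
for a in (150,146,142):
    y=np.radians(a); hit=r.servo_line([.4875,.3149,.0655],down(y),velocity=.02,threshold=25); r.sleep(.1); st((a,hit))
    if hit: break
r.open(); st("open")
p=r.current_tool_pos(); r.servo_line([p[0],p[1],.16],velocity=.1)
y=np.radians(142); d=np.array([np.cos(y),np.sin(y)])
r.servo_line([.4875-.05*d[0],.3149-.05*d[1],.19],velocity=.2)
f=wshot("g1"); line(f,np.array([.4875,.3149]),.103); C=cloud(f); rr=np.linalg.norm(C[...,:2]-[.4875,.3149],axis=-1)
t=(C[...,2]>.095)&(rr<.04); print("top",np.median(C[t][:,2]).round(4),np.array(cv2.minAreaRect(C[t][:,:2].astype(np.float32))[0]).round(4),cv2.minAreaRect(C[t][:,:2].astype(np.float32)))
s=(abs(C[...,2]-.083)<.004)&(rr<.028);print("skirt",np.median(C[s][:,2]).round(4))
for t in r.pinpoint(f,"knob_pointer")[:2]: print(t["p"],wpx(f,t["position"],.075).round(4))
u=w2px(f,[.4875,.3149,.08]).astype(int);print(u,np.round(r.current_joint_positions(),1))
cv2.imwrite("pics/cg.png",cv2.resize(f["pixels"][max(0,u[1]-75):u[1]+75,u[0]-90:u[0]+90],None,fx=4,fy=4,interpolation=2))
E
```

```text
(150, False) [0.4891 0.3156 0.0657] F [ 7.6  6.9 -3.9] M [ 1.01 -1.15 -0.07] gap 0.0188 t 33.2
(146, False) [0.4889 0.3154 0.0657] F [ 6.3  5.2 -3.3] M [ 0.91 -1.12 -0.02] gap 0.0186 t 33.6
(142, False) [0.4888 0.3153 0.0657] F [ 6.1  4.8 -3.8] M [ 0.81 -1.03 -0.01] gap 0.0183 t 33.9
open [0.4874 0.3148 0.0655] F [-1.1 -0.2 -0.9] M [ 0.05 -0.05  0.03] gap 0.0849 t 34.6
line [0.4773 0.3218] L 0.0161 yaw 142.2 71
top 0.3095 [0.4914 0.3034] ((0.4914456605911255, 0.3033958673477173), (0.04642492160201073, 0.06368738412857056), 67.31254577636719)
skirt 0.0831
0.94 [0.47   0.3303 0.075 ]
[317 159] [ 16.8  13.5  89.1   0.   77.6 -35.2]
```

View pics/cg.png

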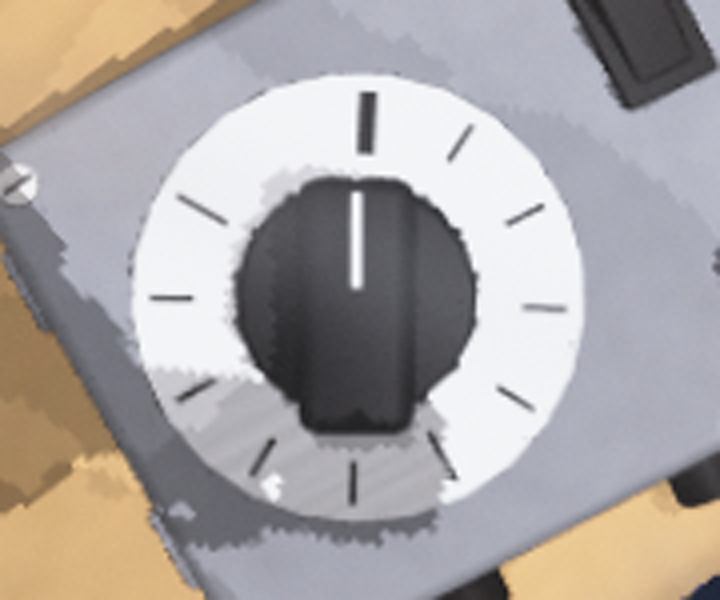

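```bash
python3 - <<'E'
from workcell import r
print(r.close_job(), r.current_t())
E
```

```text
the job is handed in; nothing more can be done
the job is handed in; nothing more can be done
```

The knob is fully home on the D-shaft, let go, with its pointer about 2° past the bold zero mark (within 1 mm), and the job is handed in; I felt no distinct anticlockwise stop, though I turned it about 12° past the mark before bringing it back.

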